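# Lock the tiara stand at height and set out the tiara

## Task

Screw the round plate of the tiara stand up until its top face is level with the top of the small gauge pillar beside it. Then run the small lock nut down the post and tighten it against the plate's hub until its spring washer is squeezed flat, keeping the plate at that height, and finally stand the tiara upright on the plate, centred round the post, and let go. Leave the other things on the counter where they are.

Things in the scene. Friction and masses are not known exactly. Their poses are not given: they have to be found in the camera images.
- gauge_top (a point): Centre of the flat top of the gauge pillar, a fixed bamboo block 14 x 22 mm, that stands on the stand's base (a fixed grey disc, 210 mm across, 16 mm thick) 92 mm from the post's axis; its top is 68 mm above the counter. The pillar's x axis points outward from the post.
- post_top (a point): Top end of the stand's fixed upright threaded post (18 mm thick white plastic), on its axis, 120 mm above the counter. Its thread is right-handed and steep: 30 mm of travel per full turn for plate and nut alike, so 1 rad moves them 4.8 mm; clockwise seen from above moves them down, counter-clockwise up.
- plate_top (a point): Centre of the top face of the bamboo plate, 160 mm across and 8 mm thick, on the post's axis. The plate carries a knurled hub and turns with it on the post; it starts 6 to 10 mm lower than the gauge pillar's top. It turns stiffly (0.35 N m) and stays where it is left.
- hub_mid (a point): Middle of the plate's knurled aluminium hub, on the post's axis: a cylinder 48 mm across that rises 16 mm above the plate's top face (this point lies 8 mm above that face). Grip it here, from above, one finger on either side of the nut, to turn the plate.
- nut_mid (a point): Middle of the knurled aluminium lock nut above the hub, on the post's axis: a cylinder 36 mm across and 14 mm high (this point is 7 mm above its underside). It turns with 0.12 N m and stays where it is left. Its washer first touches the hub when this point is 28.5 mm above the plate's top face; the washer is flat when it is 25.5 mm above it.
- washer (a joint): Squeeze of the dark spring washer (31 mm across, 2.5 mm thick, standing 3 mm off the nut's underside when free): 0 m when free, 0.003 m when flat. It is pressed flat by 15 N, about 0.6 rad of the nut past first touch; the nut then turns with about 0.25 N m and stops hard. Turning it much further drags the plate round and down with it.
- tiara_centre (a point): Centre of the pink hard plastic tiara, half-way up (26 mm above its lower edge), on the axis of its band. The band is a C of 8 mm thick plastic, 60 mm in middle radius, open to its own -x side; it stands on its lower edge and weighs about 60 g; z up.
- tiara_crest (a point): Top middle of the tiara's crest, the tallest part of its band, 52 mm above its lower edge and 60 mm from its centre along its own x axis. The crest is a flat upright piece 8 mm thick along x, 30 mm wide along y, and is the part to grip from above, one finger inside the band and one outside.
Not all that is in view belongs to the job. What is shaped like the part that bears gauge_top but green is not meant.

How it is judged (in metres and radians):
On the way, in this order (a step that is already met when the one before it is completed fails the run):
1. the plate's top is level with the gauge pillar's top, within 3 mm (z of plate_top in the frame of gauge_top between -0.003 and 0.003 m), for 0.2 s.
2. the lock nut has been run down until its washer meets the hub (z of nut_mid in the frame of plate_top below 0.0287 m), for 0.05 s.
3. the nut is tight: its washer squeezed at least 2 mm of its 3 mm, the plate still level with the gauge within 3 mm, the fingers off the nut (all of step 1 and value of joint washer above 0.002 m and contact force between the fingers and nut below 0.1 N), for 0.2 s.
At the end, for the whole second after the job is handed in: The plate's top is level with the gauge pillar's top within 3 mm, the lock nut's washer is squeezed at least 2 mm of its 3 mm, and the tiara stands upright (within 0.08 rad) with its lower edge on the plate, its centre within 15 mm of the post's axis, at rest and released (all of step 1 and value of joint washer above 0.002 m and horizontal distance between tiara_centre and post_top below 0.015 m and z of tiara_centre in the frame of plate_top between 0.0235 and 0.0285 m and angle between tiara_centre's own z axis and vertical below 0.08 rad and linear speed of tiara below 0.02 m/s); the robot touches nothing.
It fails at once if the bunny, the toy ring or the party horn is moved more than 20 mm (distance of any of bunny, toy_ring, horn from where it was at the start of the episode above 0.02 m).
It fails at once if the mug, spoon, bowl or jar is moved more than 20 mm (distance of any of mug, spoon, bowl, sprinkles from where it was at the start of the episode above 0.02 m).
It also fails if it takes over 72 s, if anything falls off the work surface, if the arm or the gripper's body presses on something with over 40 N, if the wrist force passes 120 N, or if a joint passes its speed limit or range.

## Robot

A 6-joint arm with a two-finger parallel gripper is mounted at the origin on the work surface. World frame = base frame: x ahead of the robot, y to its left, z up, the work surface at z = 0. Lengths are in m, angles in degrees, forces in N, time in s.
With the tool pointing down it reaches from about 0.375 to 0.75 m from the base axis. Payload 9 kg.
Tool frame: the origin (TCP) lies where the fingers leave the gripper's body, on its centre line; the fingertips stand 73 mm ahead of it and the grasp point (between the pads) lies 54 mm ahead of it (robot.tip_reach is the distance from the TCP to the fingertips, in m); z points along the fingers, y is the line along which they close (so a half turn about z gives the same grasp; the last joint's range is limited). The gripper opens to 85 mm and grips with 20 to 120 N. Pads are 22 mm wide; open, the fingers measure 114 mm over their backs; the gripper's body (76 mm by 85 mm) begins 54 mm behind the grasp point. The pads swing forward as they close: fully open they stand 13 mm farther back than shut.
Start: joints at [52.5, 5.964, 5.575, 89.605, 0, 77.527], TCP at [0.254, 0.544, 0.304] pointing down, gripper open.
Joint ranges: [-171.21, 171.21], [-48.23, 106.86], [-62.78, 66.21], [-105.2, 120.99], [-86.42, 89.51], [-180, 180]. Speed limits (degrees/s): [127.2, 127.2, 147.25, 180, 180, 180].

## Interface

Orientations are given as [roll, pitch, yaw] about the fixed x, y, z axes, in that order (R = Rz(yaw) Ry(pitch) Rx(roll)).
In Python, from plant import robot gives the robot as it stands. Calls block until the motion is done:
- robot.move_pose(position, orientation): joint-space move of the TCP to a pose.
- robot.line_to(position, vel=0.15, rotation=None, guard=None): straight line of the TCP; rotation=None keeps the orientation; vel is the mean speed in m/s. With guard (N) it stops when the force on the tool has changed by that much, and returns True; else False.
- robot.goto_joints(angles): joint-space move.
- robot.set_gripper(opening): finger opening in m; the grip force is fixed at half the most; returns when the fingers have stopped.
- robot.pause(seconds).
- robot.ik(position, orientation): joint angles nearest the present ones, or None.
- robot.observe(): the state.
- robot.grab_frame(name): name is "side" or "top"; returns the picture (384x512x3 uint8, blue, green, red); there is no depth.
- robot.get_calibration(name): a dict with "vertical_fov" (degrees; the focal length in pixels is half the picture's height over the tangent of half this angle, whatever the lens; pixels are square), "cx", "cy" (the principal point, pixels), "k1" (the pictures are not rectified: a ray, as slopes to the right and down, at radius r is drawn at 1 + k1 r^2 times it, then the intrinsics apply), "rvec" (rotation vector, rad) and "tvec" (3), from world to camera coordinates, as OpenCV has them. Camera axes: x right, y down, z forward; pixel columns grow to the right and rows downward; lengths in m; the calibration is good to about 2 mm. A picture is of the moment at which its call begins. get_calibration takes no time and is no camera call.
A pose or a line that the arm cannot do raises robot.IKError and nothing moves.
- robot.job_done(): hands the job in; it is judged then, once.
The state is a dict: "time": time; "q": joint angles; "qvel": joint speeds; "joint_torque": joint torques, N m; "tool_pos": TCP position; "tcp_rot": TCP orientation; "ft_force": force on the tool from outside, world axes, zero at the start; "torque": the same for the moment, N m; "gripper_width": finger opening in m; "gripper_force": force on a finger pad.
Only numpy, scipy, OpenCV 4.12 (cv2) and the standard library are available. Lean on these libraries where they do the work, as an engineer would, in place of code of your own. Each camera call takes 0.05 s, during which the arm holds its last target. There are 200 camera calls.

## Working session

There is one attempt and no reset: what is moved stays moved. The work goes in short steps, each a Python script; the robot and the scene stay as the last script left them, time stands still between calls to the robot, and variables do not carry over. Pictures are saved under pics/ and viewed, at most 10 in all, crops included, and the job is handed in when it is done.

```bash
mkdir -p pics; ls; python3 - <<'E'
from plant import robot
import cv2
for n in("side","top"):
    cv2.imwrite(f"pics/{n}0.png",robot.grab_frame(n)); print(n,robot.get_calibration(n))
print(robot.observe())
E
```

```text
pics
side {'vertical_fov': 46.411759074819884, 'cx': 259.06519566035394, 'cy': 197.13995395594557, 'k1': -0.1057923823991243, 'rvec': array([ 2.30265427, -0.94006097,  0.34562507]), 'tvec': array([-0.50484967,  0.23655257,  1.39853296])}
top {'vertical_fov': 44.337864046571234, 'cx': 257.621760515608, 'cy': 187.69002115167183, 'k1': -0.029199657039021755, 'rvec': array([ 2.16569322, -2.18061766,  0.09758071]), 'tvec': array([-0.21450813,  0.55559581,  1.60716546])}
{'time': 0.1, 'q': array([ 5.25011637e+01,  5.99533137e+00,  5.53114797e+00,  8.96056492e+01,
       -2.33344457e-03,  7.75267657e+01]), 'qvel': array([ 0.11052406, -0.08294925,  0.15895914, -0.07158898,  0.12212611,
       -0.0568614 ]), 'joint_torque': array([ 9.40797996e-03, -5.58205462e+01,  5.04718459e+01,  1.30348268e-02,
       -1.45902222e-04, -9.49741320e-06]), 'tool_pos': array([0.25367391, 0.54348966, 0.30319514]), 'tcp_rot': array([-1.79931312e+02, -1.28043281e-02,  1.54974392e+02]), 'ft_force': array([ 0.34511281, -0.50893729, -0.43274652]), 'torque': array([-0.00094718, -0.08074132, -0.0304212 ]), 'gripper_force': 0.0, 'gripper_width': 0.08564825060118123}
```

View pics/side0.png

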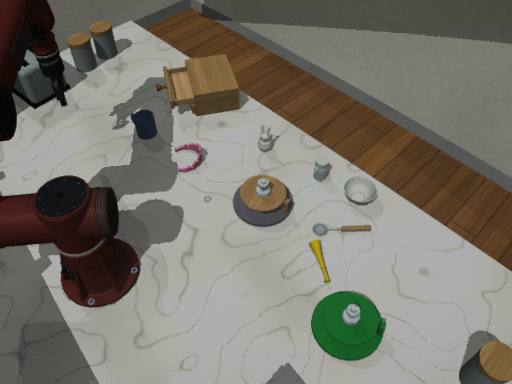

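View pics/top0.png

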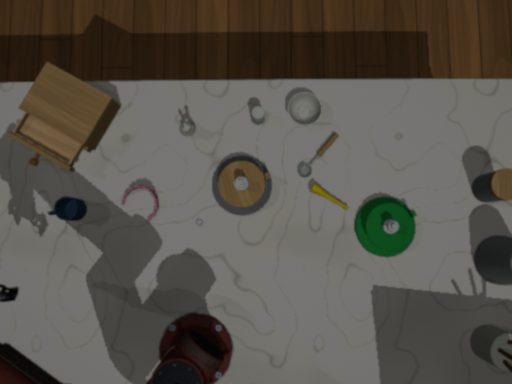

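The stand that fits is the bamboo plate on a grey base (side (263,195), top (241,183)). The look-alike at side (348,325), top (385,226) is green and is ruled out. The tiara is at side (188,157), top (141,200), with the gauge pillar near side (290,200), top (267,176). I'll confirm these in one enlarged crop and take measurements from the same frames.

```bash
cat > h.py <<'E'
import numpy as np, cv2
from plant import robot
def cal(n):
    c=robot.get_calibration(n); f=192/np.tan(np.radians(c["vertical_fov"]/2))
    return f,c["cx"],c["cy"],c["k1"],cv2.Rodrigues(c["rvec"])[0],np.array(c["tvec"])
def proj(n,P):
    f,cx,cy,k,R,t=cal(n); p=np.atleast_2d(P)@R.T+t; s=p[:,:2]/p[:,2:]; s=s*(1+k*(s**2).sum(1,keepdims=True))
    return s*f+[cx,cy]
def ray(n,uv,z):
    f,cx,cy,k,R,t=cal(n); d=(np.atleast_2d(uv)-[cx,cy])/f; s=d.copy()
    for _ in range(10): s=d/(1+k*(s**2).sum(1,keepdims=True))
    r=np.c_[s,np.ones(len(s))]@R; o=-R.T@t
    return o+r*((z-o[2])/r[:,2])[:,None]
E
python3 - <<'E'
from h import *
S=cv2.imread("pics/side0.png");T=cv2.imread("pics/top0.png")
def c(I,x,y,w=66,h=50): return cv2.resize(I[y-h//2:y+h//2,x-w//2:x+w//2],(396,300),interpolation=cv2.INTER_CUBIC)
cv2.imwrite("pics/crop0.png",np.vstack([np.hstack([c(S,263,195,80,60),c(T,241,183,80,60)]),np.hstack([c(S,188,157),c(T,141,200)])]))
# pink
for n,I in(("side",S),("top",T)):
    h=cv2.cvtColor(I,cv2.COLOR_BGR2HSV)
    m=((h[...,0]>150)&(h[...,0]<178)&(h[...,1]>90)&(h[...,2]>40)).astype(np.uint8)
    k,l,st,ce=cv2.connectedComponentsWithStats(m); i=[j for j in range(1,k) if st[j,4]>5]; print(n,st[i].tolist())
h=cv2.cvtColor(T,cv2.COLOR_BGR2HSV); print(h[183,[215,220,225,230,262,267,270]].tolist())
m=((h[...,0]>8)&(h[...,0]<25)&(h[...,1]>90)).astype(np.uint8); m[:,:200]=0;m[:,290:]=0;m[:150]=0;m[220:]=0
k,l,st,ce=cv2.connectedComponentsWithStats(m)
for j in range(1,k):
    if st[j,4]>5: print(st[j],ce[j],ray("top",ce[j],.06))
print("post",ray("top",(241,183),.12),"base",ray("top",(242,184),.016))
E
```

```text
side [[175, 144, 26, 27, 223]]
top [[124, 186, 34, 21, 82]]
[[120, 12, 62], [18, 125, 92], [17, 127, 90], [18, 127, 92], [18, 126, 97], [110, 13, 58], [100, 13, 59]]
[ 218  161   47   46 1513] [241.03569068 183.45340383] [[ 0.56573864 -0.16219808  0.06      ]]
[265 173   5   7  26] [266.80769231 176.        ] [[ 0.59058107 -0.24987214  0.06      ]]
post [[ 0.56112891 -0.16432621  0.12      ]] base [[ 0.56827175 -0.16391228  0.016     ]]
```

View pics/crop0.png

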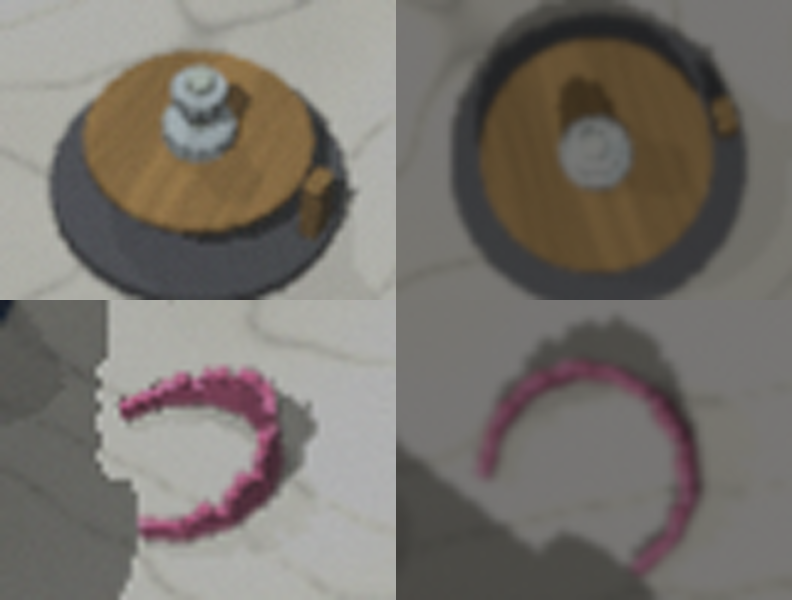

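The crop confirms it: a bamboo plate on a grey disc, with the bamboo pillar at the right rim and a white nut and post above the hub. The pink C opens to the lower left in the top view. Next I'll measure the axis, the gauge direction and the tiara pose.

```bash
python3 - <<'E'
from h import *
from scipy.optimize import least_squares
S=cv2.imread("pics/side0.png");T=cv2.imread("pics/top0.png")
def circ(P):
    r=least_squares(lambda p:np.hypot(P[:,0]-p[0],P[:,1]-p[1])-p[2],[*P.mean(0)[:2],.06],loss="soft_l1",f_scale=.003).x; return r
boxes={"side":(225,165,305,235),"top":(205,145,280,220)}
for n,I in(("side",S),("top",T)):
    h=cv2.cvtColor(I,cv2.COLOR_BGR2HSV)
    x0,y0,x1,y1=boxes[n]; m=np.zeros(I.shape[:2],np.uint8)
    w=((h[...,0]>8)&(h[...,0]<25)&(h[...,1]>90)).astype(np.uint8); m[y0:y1,x0:x1]=w[y0:y1,x0:x1]
    cs,_=cv2.findContours(m,cv2.RETR_EXTERNAL,cv2.CHAIN_APPROX_NONE); c=max(cs,key=cv2.contourArea)[:,0].astype(float)
    c=c[c[:,0]<(262 if n=="top" else 280)]
    if n=="side": c=c[c[:,1]<200]
    print(n,"plate",circ(ray(n,c,.060)[:,:2]))
    m=((h[...,0]>140)&(h[...,0]<179)&(h[...,1]>50)).astype(np.uint8)
    k,l,st,ce=cv2.connectedComponentsWithStats(m); i=[j for j in range(1,k) if st[j,4]>5]; print(st[i].tolist())
    v,u=np.nonzero(m); q=(u>115)&(u<210)&(v>135)&(v<225); uv=np.c_[u,v][q]
    for z in ([.02,.035] if n=="top" else [.02]):
        P=ray(n,uv,z)[:,:2]; c=circ(P); a=np.degrees(np.arctan2(P[:,1]-c[1],P[:,0]-c[0])); a=np.sort(a)
        d=np.diff(np.r_[a,a[0]+360]); g=d.argmax(); mid=a[g]+d[g]/2; print("tiara",z,c,"gap",d[g],"crestdir",(mid+180)%360)
for z in(.068,): print("gauge",ray("top",(266.8,175.5),z))
print(robot.tip_reach,robot.observe()["q"][5])
E
```

```text
side plate [ 0.56480779 -0.16211821  0.07711282]
[[37, 2, 5, 3, 7], [47, 34, 3, 5, 6], [33, 41, 4, 4, 8], [38, 41, 4, 3, 6], [13, 75, 4, 4, 7], [0, 134, 2, 3, 6], [175, 143, 27, 29, 294]]
tiara 0.02 [0.49901497 0.19055712 0.06105639] gap 111.86813129782696 crestdir 331.24874533972877
top plate [ 0.56625174 -0.16218332  0.0779881 ]
[[122, 185, 36, 36, 229], [196, 331, 5, 5, 8], [157, 365, 7, 7, 7], [191, 366, 6, 6, 6]]
tiara 0.02 [0.50129781 0.19359771 0.06027523] gap 121.01213063575157 crestdir 327.50044268860853
tiara 0.035 [0.50040325 0.18977962 0.05972084] gap 121.01249121278495 crestdir 327.5006708393176
gauge [[ 0.59134494 -0.24971842  0.068     ]]
0.0726 77.5267657023522
```

```bash
cat >> h.py <<'E'
AX=np.array([.5655,-.162]); GD=np.array([np.cos(np.radians(-73.6)),np.sin(np.radians(-73.6))])
def O(y): return [180,0,(y+180)%360-180]
def touch(xy,z0,z1,g=5,vel=.03):
    robot.line_to([*xy,z0],vel=.15); r=robot.line_to([*xy,z1],vel=vel,guard=g); z=robot.observe()["tool_pos"][2]
    return r,z
def st():
    o=robot.observe(); return {k:np.round(o[k],4).tolist() for k in("time","tool_pos","tcp_rot","ft_force","torque","gripper_width","gripper_force")}
E
python3 - <<'E'
from h import *
y=106.4
robot.move_pose([*(AX+.097*GD),.20],O(y-60))
robot.set_gripper(0)
r=touch(AX+.097*GD,.155,.130); print("gauge",r)
robot.line_to([*(AX+.097*GD),.160])
r=touch(AX+.062*GD,.150,.120); print("plate",r)
robot.line_to([*(AX+.062*GD),.20]); print(st(),robot.observe()["q"].round(1))
E
```

```text
gauge (True, np.float64(0.14067614047039223))
plate (True, np.float64(0.1326872609603682))
{'time': 6.8583, 'tool_pos': [0.5828, -0.2213, 0.199], 'tcp_rot': [-179.8728, 0.0218, 46.3933], 'ft_force': [-0.7849, 1.2786, -0.989], 'torque': [0.0205, 0.0573, 0.0119], 'gripper_width': 0.0003, 'gripper_force': 0.0} [-32.8  10.5  -0.4  79.2   0.  100.8]
```

```bash
python3 - <<'E'
from h import *
robot.move_pose([*AX,.215],O(40)); robot.set_gripper(.058)
print(touch(AX,.150,.122)); z=robot.observe()["tool_pos"][2]
robot.line_to([*AX,max(z+.004,.128)],vel=.05)
robot.set_gripper(.03); print(st())
p=np.array(robot.observe()["tool_pos"]); 
n=4; A=96
for i in range(1,n+1):
    robot.line_to([AX[0],AX[1],p[2]+.008*i/n],vel=.0025,rotation=O(40+A*i/n)); print(st())
E
```

```text
(True, np.float64(0.12806126318907612))
{'time': 9.6083, 'tool_pos': [0.5649, -0.1613, 0.1323], 'tcp_rot': [-179.8131, 0.0388, 40.0202], 'ft_force': [-5.3302, 4.0552, 8.9248], 'torque': [1.0291, 1.2493, 0.0214], 'gripper_width': 0.0462, 'gripper_force': 61.0047}
{'time': 10.5167, 'tool_pos': [0.5652, -0.1615, 0.1344], 'tcp_rot': [-179.9334, -0.0293, 64.01], 'ft_force': [-2.8943, 2.9524, 5.1401], 'torque': [0.6924, 0.8531, -0.0876], 'gripper_width': 0.0462, 'gripper_force': 60.8829}
{'time': 11.3333, 'tool_pos': [0.5655, -0.1617, 0.1364], 'tcp_rot': [179.9963, -0.0324, 87.9535], 'ft_force': [-0.096, 3.5352, 4.9943], 'torque': [0.8396, 0.3204, 0.1396], 'gripper_width': 0.0463, 'gripper_force': 60.9003}
{'time': 12.15, 'tool_pos': [0.566, -0.1616, 0.1385], 'tcp_rot': [179.925, -0.0085, 112.0295], 'ft_force': [3.318, 5.977, 4.0285], 'torque': [0.9431, -0.1795, 0.0271], 'gripper_width': 0.0462, 'gripper_force': 60.86}
{'time': 12.9667, 'tool_pos': [0.5663, -0.1614, 0.1405], 'tcp_rot': [179.8764, 0.0486, 136.0454], 'ft_force': [6.1314, 6.4292, 2.324], 'torque': [1.0333, -0.7958, 0.0511], 'gripper_width': 0.0463, 'gripper_force': 61.0143}
```

```bash
python3 - <<'E'
from h import *
robot.set_gripper(.058); print(touch(AX,.1415,.124)); robot.line_to([*AX,.215]); 
for n in("side","top"): cv2.imwrite(f"pics/{n}1.png",robot.grab_frame(n))
print(st())
S=cv2.imread("pics/side1.png"); c=proj("side",[*AX,.09])[0].astype(int); print(c)
cv2.imwrite("pics/crop1.png",cv2.resize(S[c[1]-30:c[1]+30,c[0]-40:c[0]+40],(800,600),interpolation=cv2.INTER_CUBIC))
print(proj("side",[[*AX,z] for z in(.068,.084,.0935,.1,.11,.12)])-c+[40,30])
E
```

```text
(True, np.float64(0.1360604058771877))
{'time': 14.625, 'tool_pos': [0.5649, -0.1617, 0.2133], 'tcp_rot': [-179.9616, -0.1315, 135.9966], 'ft_force': [-0.1445, -0.072, 0.1029], 'torque': [0.023, 0.0291, 0.0095], 'gripper_width': 0.0579, 'gripper_force': 0.0}
[262 186]
[[40.64215089 34.75053922]
 [40.70649176 31.70082578]
 [40.74517494 29.86649724]
 [40.77185179 28.60116236]
 [40.81322926 26.63800201]
 [40.85501911 24.65460042]]
```

View pics/crop1.png

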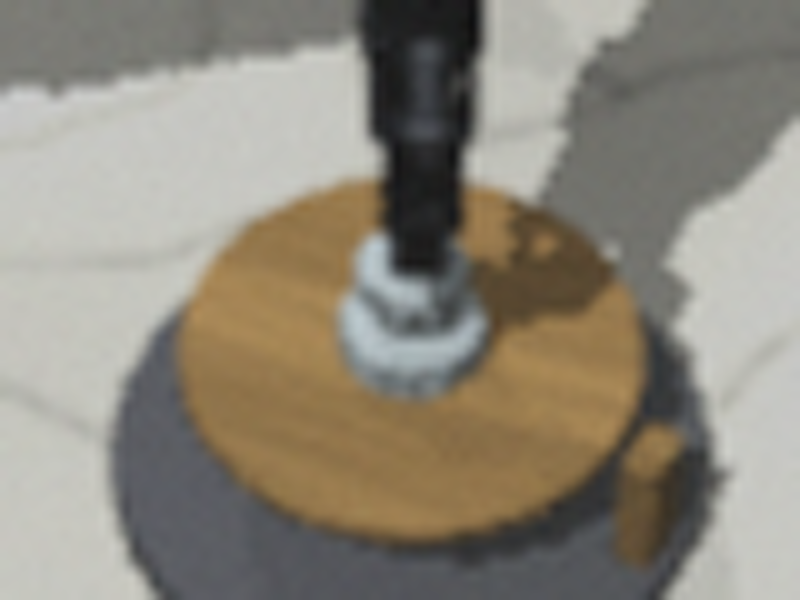

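The plate rose 8.0 mm and is now level with the gauge. Next is the nut: I'll touch its top to get its height, then grip it and run it down.

```bash
python3 - <<'E'
from h import *
robot.move_pose([*AX,.215],O(320)); robot.set_gripper(.028)
r,z=touch(AX,.196,.165); print(r,z,st()["gripper_width"],robot.observe()["q"].round(1))
robot.line_to([*AX,z+.02])
E
```

```text
True 0.18438582199382675 0.0282 [ -28.7    4.6   -8.3   77.    -0.  -168.7]
```

```bash
python3 - <<'E'
from h import *
robot.set_gripper(.046); z0=.1129+.0588
robot.line_to([*AX,z0],vel=.08); robot.set_gripper(.02); print(st())
n=6;A=145;d=np.radians(A)*.03/(2*np.pi)
for i in range(1,n+1):
    robot.line_to([*AX,z0-d*i/n],vel=.003,rotation=O(320-A*i/n)); s=st(); print(s["time"],s["tool_pos"],s["tcp_rot"][2],s["ft_force"],s["torque"],s["gripper_width"])
robot.set_gripper(.046)
robot.line_to([*AX,.185],vel=.1); robot.set_gripper(.028)
print(touch(AX,.180,.160)); z=robot.observe()["tool_pos"][2]
robot.line_to([*AX,z+.02]); print(st()["time"])
E
```

```text
{'time': 20.0, 'tool_pos': [0.5663, -0.1612, 0.1727], 'tcp_rot': [-179.851, -0.0358, -39.9451], 'ft_force': [2.6389, 6.1467, 1.3413], 'torque': [1.1786, -0.4552, -0.0441], 'gripper_width': 0.0333, 'gripper_force': 59.533}
20.825 [0.566, -0.1615, 0.1706] -64.0556 [1.1436, 6.1756, 4.0843] [1.1787, -0.1094, -0.0587] 0.0332
21.65 [0.5657, -0.1615, 0.1686] -88.2297 [-2.0049, 4.9968, 5.6164] [1.1237, 0.4194, 0.0027] 0.0333
22.475 [0.5653, -0.1615, 0.1665] -112.3988 [-4.6632, 5.4568, 7.2302] [1.2358, 0.8738, -0.0167] 0.033
23.3 [0.565, -0.1612, 0.1645] -136.5623 [-6.4686, 6.9993, 7.4292] [1.4614, 1.2783, -0.0206] 0.0334
24.125 [0.5648, -0.1609, 0.1626] -160.7149 [-6.8948, 7.8624, 10.3474] [1.8179, 1.546, -0.0703] 0.0332
24.95 [0.5648, -0.1605, 0.1606] 175.1393 [-7.7466, 10.3977, 11.4809] [2.3006, 1.7423, 0.0393] 0.0332
(True, np.float64(0.1725067053854859))
26.8917
```

```bash
python3 - <<'E'
from h import *
robot.set_gripper(.046); z0=.1605
robot.line_to([*AX,z0],vel=.08); robot.set_gripper(.02)
robot.line_to([*AX,z0-.0008],vel=.002,rotation=O(165)); print(st())
robot.set_gripper(.046)
robot.line_to([*AX,.185],vel=.1); robot.set_gripper(.028)
print("nut",touch(AX,.178,.160)); robot.line_to([*AX,.185],vel=.1); robot.set_gripper(.058)
print("plate",touch(AX,.1415,.124))
robot.line_to([*AX,.215]); print(st()["time"])
E
```

```text
{'time': 28.45, 'tool_pos': [0.5658, -0.1607, 0.1607], 'tcp_rot': [179.8467, 0.018, 165.0544], 'ft_force': [-1.0381, 7.4704, 4.464], 'torque': [1.7607, 0.3693, -0.074], 'gripper_width': 0.0332, 'gripper_force': 59.4618}
nut (True, np.float64(0.17180819859701976))
plate (True, np.float64(0.13588249585004797))
32.25
```

The washer is flat and the plate has dropped only about 0.2 mm. Now the tiara.

```bash
python3 - <<'E'
from h import *
C=np.array([.4998,.1905]); f=329; u=np.array([np.cos(np.radians(f)),np.sin(np.radians(f))]); K=C+.060*u
robot.move_pose([*K,.20],O(f-90+180)); print(robot.observe()["q"].round(1))
robot.set_gripper(.05)
print(robot.line_to([*K,.094],vel=.1,guard=8)); 
robot.set_gripper(0); print(st())
robot.line_to([*K,.26],vel=.12); print(st())
for n in("side","top"): cv2.imwrite(f"pics/{n}2.png",robot.grab_frame(n))
S=cv2.imread("pics/side2.png");T=cv2.imread("pics/top2.png")
def c(I,n):
    x,y=proj(n,[*C,.2])[0].astype(int); return cv2.resize(I[y-40:y+40,x-40:x+40],(400,400),interpolation=cv2.INTER_CUBIC)
cv2.imwrite("pics/crop2.png",np.hstack([c(S,"side"),c(T,"top")]))
E
```

```text
[  3.1   1.8  -9.6  78.6  -0.  124.1]
False
{'time': 36.2333, 'tool_pos': [0.5517, 0.1595, 0.0945], 'tcp_rot': [179.9429, -0.0205, 58.9996], 'ft_force': [0.6487, -0.9289, 3.0539], 'torque': [-0.2273, 0.0647, 0.1237], 'gripper_width': 0.0071, 'gripper_force': 56.1795}
{'time': 37.7667, 'tool_pos': [0.5509, 0.1596, 0.2591], 'tcp_rot': [-179.9332, 0.0455, 59.003], 'ft_force': [0.0899, -0.3697, 0.3672], 'torque': [-0.0079, -0.0407, 0.0357], 'gripper_width': 0.007, 'gripper_force': 56.1517}
```

View pics/crop2.png

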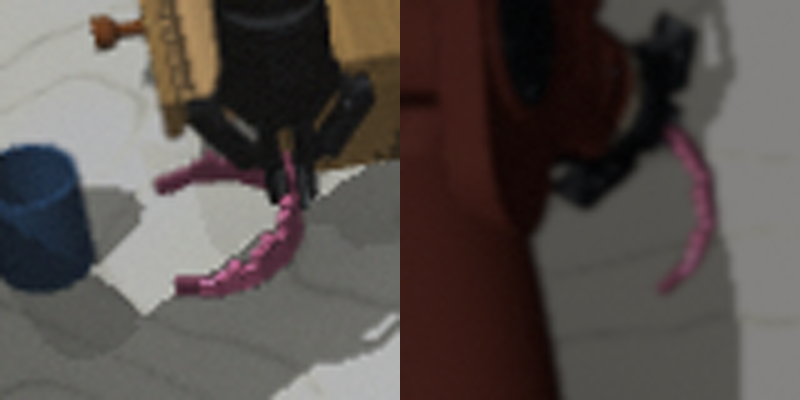

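The tiara hangs from its crest, with the grip near the middle of the C (side crop (290,180), band ends at (160,190) and (180,285)). I'll fit where it sits relative to the tool.

```bash
python3 - <<'E'
from h import *
from scipy.optimize import least_squares
for n in("side","top"):
    I=cv2.imread(f"pics/{n}2.png"); h=cv2.cvtColor(I,cv2.COLOR_BGR2HSV)
    m=((h[...,0]>140)&(h[...,0]<179)&(h[...,1]>50)); v,u=np.nonzero(m)
    c=proj(n,[.4998,.1905,.19])[0]; q=(abs(u-c[0])<35)&(abs(v-c[1])<35); uv=np.c_[u,v][q]
    k,l,s,_=cv2.connectedComponentsWithStats(m.astype(np.uint8)); lab=l[uv[:,1],uv[:,0]]; uv=uv[np.isin(lab,[j for j in range(k) if s[j,4]>25])]
    P=ray(n,uv,.185)[:,:2]
    if n=="side":
        r=least_squares(lambda p:np.hypot(P[:,0]-p[0],P[:,1]-p[1])-.060,[.4998,.1905],loss="soft_l1",f_scale=.003)
        print(n,len(P),r.x); c=r.x
    else:
        r=least_squares(lambda p:np.hypot(P[:,0]-p[0],P[:,1]-p[1])-.060,[.4998,.1905],loss="soft_l1",f_scale=.003); print(n,len(P),r.x);c=r.x
    a=np.sort(np.degrees(np.arctan2(P[:,1]-c[1],P[:,0]-c[0]))); d=np.diff(np.r_[a,a[0]+360]);g=d.argmax(); print("gap",d[g],"crest",(a[g]+d[g]/2+180)%360)
E
```

```text
side 298 [0.49720581 0.18519972]
gap 115.65333153349367 crest 331.16300732351317
top 154 [0.49882373 0.19131718]
gap 242.43894254220106 crest 270.9713865247685
```

```bash
python3 - <<'E'
from h import *
f=20; u=np.array([np.cos(np.radians(f)),np.sin(np.radians(f))]); A=np.array([.5655,-.1615]); K=A+.060*u
robot.move_pose([*K,.26],O(f+90)); print(st()["tool_pos"])
robot.line_to([*K,.172],vel=.1); print(robot.line_to([*K,.155],vel=.02,guard=3),st())
robot.set_gripper(.035); print(st())
robot.line_to([*K,.27],vel=.12)
robot.move_pose([.35,.30,.32],O(110)); print(st()["time"])
for n in("side","top"): cv2.imwrite(f"pics/{n}3.png",robot.grab_frame(n))
def c(n):
    x,y=proj(n,[*A,.08])[0].astype(int); return cv2.resize(cv2.imread(f"pics/{n}3.png")[y-30:y+30,x-30:x+30],(400,400),interpolation=cv2.INTER_CUBIC)
cv2.imwrite("pics/crop3.png",np.hstack([c("side"),c("top")]))
from scipy.optimize import least_squares
for n in("side","top"):
    I=cv2.imread(f"pics/{n}3.png"); h=cv2.cvtColor(I,cv2.COLOR_BGR2HSV)
    v,w=np.nonzero((h[...,0]>140)&(h[...,0]<179)&(h[...,1]>50)); q0=proj(n,[*A,.08])[0]; q=(abs(w-q0[0])<30)&(abs(v-q0[1])<30)
    P=ray(n,np.c_[w,v][q],.068+(.02 if n=="side" else .035))[:,:2]
    print(n,q.sum(),least_squares(lambda p:np.hypot(P[:,0]-p[0],P[:,1]-p[1])-.060,A,loss="soft_l1",f_scale=.003).x)
E
```

```text
[0.6219, -0.1403, 0.2599]
True {'time': 40.7, 'tool_pos': [0.622, -0.141, 0.1624], 'tcp_rot': [179.9862, 0.0182, 109.9991], 'ft_force': [-0.2812, 0.21, 4.8562], 'torque': [-0.0745, 0.1314, -0.0532], 'gripper_width': 0.0075, 'gripper_force': 56.5665}
{'time': 41.0833, 'tool_pos': [0.6215, -0.1408, 0.1612], 'tcp_rot': [-179.9503, -0.063, 109.9997], 'ft_force': [-0.1067, 0.1071, 0.6954], 'torque': [-0.0018, -0.0277, -0.015], 'gripper_width': 0.0347, 'gripper_force': 0.0}
44.0167
side 389 [ 0.56934344 -0.15852942]
top 237 [ 0.56463617 -0.15940931]
```

View pics/crop3.png

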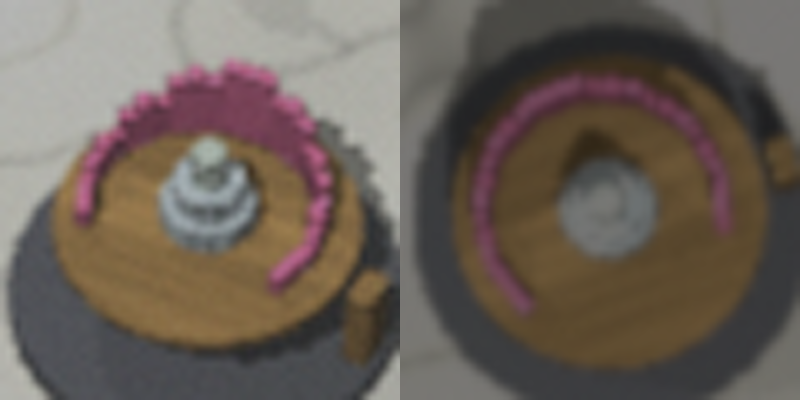

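The tiara stands upright on the plate (side crop, crest at (250,75)). It is centred within about 5 mm of the post, nothing touches it, and the nut sits down on the hub at (208,205). I'm handing the job in.

```bash
python3 -c "
from plant import robot
print(robot.job_done())"
```

```text
the job is handed in; nothing more can be done
None
```

I handed the job in at about 44 s of the 72 s allowed, and no verdict came back: by my measurements the plate is level with the gauge within about 0.3 mm, the lock nut is tight with its washer flat, and the tiara stands upright and released, centred within about 5 mm of the post.

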